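# Grade a packing plate on the slot rack and set its pointer

## Robot

A 6-joint arm with a two-finger parallel gripper is mounted at the origin on a cart in front of the work surface, level with it; the furniture and walls round the work are solid. World frame = base frame: x ahead of the robot, y to its left, z up, the work surface at z = 0. Lengths are in m, angles in rad, forces in N, time in s.
With the tool pointing down it reaches from about 0.425 to 0.925 m from the base axis. Payload 12.5 kg.
Tool frame: the origin (TCP) lies on the centre line of the jaws, within the pads' length; the fingertips stand 19 mm ahead of it and the grasp point (between the pads) is the TCP; z points along the fingers, y is the line along which they close (so a half turn about z gives the same grasp; the last joint's range is limited). The gripper opens to 85 mm and grips with 20 to 120 N. Pads are 22 mm wide; open, the fingers measure 114 mm over their backs; the gripper's body (76 mm by 85 mm) begins 54 mm behind the grasp point. The pads swing forward as they close: fully open they stand 13 mm farther back than shut.
Start: joints at [1.104, 0.491, 1.559, -0, 1.092, -0.106], TCP at [0.221, 0.585, 0.25] pointing down, gripper open.
Joint ranges: [-3.1, 3.1], [-0.84, 2.19], [0.05, 2.79], [-1.13, 4.28], [0.06, 2.93], [-2.69, 2.69]. Speed limits (rad/s): [2.22, 2.22, 2.79, 3.14, 3.14, 3.14].

## Interface

Orientations are given as a unit quaternion [w, x, y, z].
In Python, from workcell import manip gives the robot as it stands.
- The arm moves only by the tool carry_out, never from a script. Its argument "rows" is a list of rows, each an object of numbers: "hand": the closure in counts, from 0 (fully open) to 255 (shut); "tx", "ty", "tz": the shift along the tool's x, y, z in units of 30 mm (1.0 is 30 mm); "roll": the turn about the tool's z in units of 6 degrees (1.0 is 6 degrees). A call has exactly 5 rows; each row is the pose to reach, as a shift and turn from the pose commanded when the call began, along the tool's axes at that moment; what a row does not reach only later rows make up. A row lasts 1/12 s, in which the tool goes at most 41.7 mm and 7.16 degrees, less where a joint would pass 70% of its speed; a pose out of reach is approached as far as the arm can. A call with a gripper value outside its range is refused whole. The fingers move at their own pace and stop on an object; the grip force is fixed at half the most. Time passes only in rows, so rows that repeat a pose let the fingers close, or fill a call up. It gives the time, the measured TCP pose, the force, the opening and the grip force at its end, in the units of the state.
- manip.get_obs(): the state, without advancing time (a new reading comes with each control period).
- manip.get_image(name): name is "side" or "top" or "wrist"; returns a dict with "pixels" (420x560x3 uint8, red, green, blue), "fov_y" (degrees; the focal length in pixels is half the picture's height over the tangent of half this angle, whatever the lens; pixels are square), "cx", "cy" (the principal point, pixels), "dist_coeffs" ([k1, k2, p1, p2, k3] as OpenCV has them; the pictures are not rectified), "rvec" (rotation vector, rad) and "tvec" (3), from world to camera coordinates, as OpenCV has them. Camera axes: x right, y down, z forward; pixel columns grow to the right and rows downward; lengths in m; the calibration is good to about 2 mm. A picture is of the moment at which its call begins. There is no depth.
- manip.job_done(): hands the job in; it is judged then, once.
Trained networks look in the newest picture that a camera, given by its name, has taken for a name from the list of things; names that differ only in an ending like _2 or _b are one class to them, and where a whole thing is asked for, a point or a joint stands for the part that bears it (a point fixed in the world has none). Each returns a list of dicts, best first, with "confidence" (0 to 1); they miss things now and then, are a little off and sometimes report something else, mostly with a low value. They report only what shows in the picture. A call takes as long as a camera call. They do not tell look-alikes from the thing itself.
- manip.masks_of(label, camera): "mask" (420x560 bool, what is visible of it) and "rect" ([left, top, right, bottom] in pixels, round what is visible of it).
The state is a dict: "time_s": time; "joint_positions": joint angles; "joint_velocities": joint speeds; "joint_efforts": joint torques, N m; "ee_pos": TCP position; "tool_rot": TCP orientation; "force": force on the tool from outside, world axes, zero at the start; "ft_torque": the same for the moment, N m; "grip_width": finger opening in m; "grasp_force": force on a finger pad.
Only numpy, scipy, OpenCV 4.12 (cv2) and the standard library are available. Lean on these libraries where they do the work, as an engineer would, in place of code of your own. Each camera call takes 0.05 s, during which the arm holds its last target. There are 200 camera calls.

## Task

Take the packing plate that stands in the low square frame and grade it on the slot rack: set its foot down on the narrowest slot first, then on the next wider one, and so on without skipping any, until a slot lets it in, and leave it standing fully home in that slot, about mid-length. Then slide the pointer on the rack's front rail until it points at the middle of that slot. Leave the other two plates and the jars, tape, whetstone and spatula where they are.

Things in the scene. Friction and masses are not known exactly. Their poses are not given: they have to be found in the camera images.
- plate_a: loose packing plate standing on edge: aluminium block 50 mm wide (x), 45 mm high, 15, 22 or 29 mm thick (y; each plate another, which is which is not told). On top, centred, a black grip tongue, the same on all: 30 mm wide (x), 12 mm thick (y), 37 mm tall; 82 mm high in all, about 0.2 kg. Origin: centre of its underside; z up.
- plate_b: loose packing plate standing on edge: aluminium block 50 mm wide (x), 45 mm high, 15, 22 or 29 mm thick (y; each plate another, which is which is not told). On top, centred, a black grip tongue, the same on all: 30 mm wide (x), 12 mm thick (y), 37 mm tall; 82 mm high in all, about 0.2 kg. Origin: centre of its underside; z up.
- plate_c: loose packing plate standing on edge: aluminium block 50 mm wide (x), 45 mm high, 15, 22 or 29 mm thick (y; each plate another, which is which is not told). On top, centred, a black grip tongue, the same on all: 30 mm wide (x), 12 mm thick (y), 37 mm tall; 82 mm high in all, about 0.2 kg. Origin: centre of its underside; z up.
- frame: low square frame of dark steel bars fixed to the table, 90 mm square outside, 78 mm inside, 8 mm high, without a floor; exactly one plate stands in it. Origin: its centre, on the table.
- rack: fixed slot rack: dark steel base 8 mm thick (x -90 to 35 mm, y -75 to 120 mm), five wooden walls along x (-30 to 30 mm), 10 mm thick, tops 43 mm above the table, forming four slots, narrowest at +y. A plate is 4 mm thinner than the first slot that accepts it, 3 mm thicker than the one before; slot_1 accepts none. Pointer rail along y at x = -70 mm. Origin: on the table under the walls' middle.
- slot_1 (a point): the narrowest slot of the rack, 12 mm wide between wooden walls, 35 mm deep, 60 mm long along the rack's x and open at its two ends. Point: centre of the slot's floor, 8 mm above the table; the wall tops are 35 mm above it. Axes as the rack's: x along the slot, y across it. Lies at y = +54 mm of the rack.
- slot_2 (a point): the second slot of the rack, 19 mm wide between wooden walls, 35 mm deep, 60 mm long along the rack's x and open at its two ends. Point: centre of the slot's floor, 8 mm above the table; the wall tops are 35 mm above it. Axes as the rack's: x along the slot, y across it. Lies at y = +28.5 mm of the rack.
- slot_3 (a point): the third slot of the rack, 26 mm wide between wooden walls, 35 mm deep, 60 mm long along the rack's x and open at its two ends. Point: centre of the slot's floor, 8 mm above the table; the wall tops are 35 mm above it. Axes as the rack's: x along the slot, y across it. Lies at y = -4 mm of the rack.
- slot_4 (a point): the widest slot of the rack, 33 mm wide between wooden walls, 35 mm deep, 60 mm long along the rack's x and open at its two ends. Point: centre of the slot's floor, 8 mm above the table; the wall tops are 35 mm above it. Axes as the rack's: x along the slot, y across it. Lies at y = -43.5 mm of the rack.
- pointer (a joint): travel of the pointer along its rail (m), towards the rack's -y, from its parked end beyond the narrow slot (0) to 0.165; it points at slot_1, slot_2, slot_3, slot_4 at 0.051, 0.0765, 0.109, 0.1485. Stays where it is left; friction about 1.5 N.
- pointer_grip (a point): grip point on the pointer's black upright fin, which is 12 mm thick along the rack's y, 24 mm wide along x, and reaches from 24 to 68 mm above the table; the point is on the fin's centre line, 52 mm above the table (16 mm below the fin's top). The pointer points along the rack's +x, at what has the same y.
- jar_gold: small glass jar with a gold lid, 42 mm across, 46 mm high. Bystander, to be left where it is. Origin: centre of its underside.
- jar_red: glass jar with a black lid, 52 mm across, 58 mm high. Bystander, to be left where it is. Origin: centre of its underside.
- tape: roll of masking tape lying flat, 76 mm across, 18 mm high. Bystander, to be left where it is. Origin: centre of its underside.
- whetstone: grey whetstone lying flat, 40 x 120 x 22 mm. Bystander, to be left where it is. Origin: centre of its underside.
- spatula: wooden spatula lying flat along the front edge of the table, 22 x 149 x 8 mm. Bystander, to be left where it is. Origin: centre of its underside.
Things that resemble listed ones, but are neither listed nor needed, are in the scene too. Leave any red look-alike of the plate_a alone.

How it is judged:
By the outcome, as a careful person would: the job done as asked, in the order asked, and still so for the second after the job is handed in, with the robot touching nothing.
It also fails if it takes over 61 s, if anything falls off the work surface, if the arm or the gripper's body presses on something with over 40 N, if the wrist force passes 120 N, or if a joint passes its speed limit or range.

## Working session

There is one attempt and no reset: what is moved stays moved. The work goes in short steps, Python scripts to look and compute and a tool call to move; the robot and the scene stay as the last step left them, time stands still between calls to the robot, and variables do not carry over. Pictures are saved under pics/ and viewed, at most 10 in all, crops included, and the job is handed in when it is done.

Besides the shell and the picture viewer there is one more tool, called as name([rows], argument=value, ...), one row to a line, values as JSON. carry_out: Moves the arm, as the interface text tells. Its arguments: {"type":"object","properties":{"rows":{"type":"array","items":{"type":"object","properties":{"hand":{"type":"number"},"tx":{"type":"number"},"ty":{"type":"number"},"tz":{"type":"number"},"roll":{"type":"number"}}}}},"required":["rows"]}

```bash
mkdir -p pics
cat > h.py <<'E'
import numpy as np, cv2
from workcell import manip
def cam(im):
    f=210/np.tan(np.radians(im["fov_y"])/2)
    K=np.array([[f,0,im["cx"]],[0,f,im["cy"]],[0,0,1.]])
    return K,np.array(im["dist_coeffs"],float),np.array(im["rvec"],float),np.array(im["tvec"],float)
def proj(im,P):
    K,d,r,t=cam(im); return cv2.projectPoints(np.array(P,float).reshape(-1,1,3),r,t,K,d)[0].reshape(-1,2)
def back(im,uv,z):
    K,d,r,t=cam(im); R=cv2.Rodrigues(r)[0]
    n=cv2.undistortPoints(np.array(uv,float).reshape(-1,1,2),K,d).reshape(-1,2)
    D=np.c_[n,np.ones(len(n))]@R; C=-R.T@t.ravel()
    return C+D*((z-C[2])/D[:,2])[:,None]
def save(im,name,crop=None,s=1):
    p=im["pixels"][:,:,::-1]
    if crop: p=p[crop[1]:crop[3],crop[0]:crop[2]]
    cv2.imwrite("pics/"+name,cv2.resize(p,None,fx=s,fy=s,interpolation=cv2.INTER_CUBIC))
E
python3 - <<'E'
from h import *
o=manip.get_obs();print(o["time_s"],o["ee_pos"],o["tool_rot"])
for n in("top","side"):
    im=manip.get_image(n);save(im,n+"0.png",s=1.4)
    K,d,r,t=cam(im);print(n,(-cv2.Rodrigues(r)[0].T@t.ravel()).round(3),im["fov_y"])
    for l in("plate_a","frame","rack","pointer"):
        print(l,[(np.round(m["rect"]).tolist(),round(m["confidence"],2)) for m in manip.masks_of(l,n)])
E
```

```text
0.0 [0.22052899 0.58459977 0.24974821] [-1.38639357e-04  1.79426734e-01  9.83771200e-01 -5.04627117e-04]
top [0.309 0.208 1.017] 56.063808656084724
plate_a [([149.0, 226.0, 165.0, 246.0], 0.89), ([158.0, 170.0, 176.0, 197.0], 0.56), ([207.0, 212.0, 217.0, 232.0], 0.51)]
frame [([190.0, 202.0, 230.0, 244.0], 0.71)]
rack [([378.0, 157.0, 427.0, 184.0], 0.63)]
pointer [([285.0, 215.0, 292.0, 227.0], 0.65)]
side [-0.07  -0.635  0.677] 50.60246126104617
plate_a [([186.0, 159.0, 200.0, 185.0], 0.87), ([232.0, 182.0, 248.0, 212.0], 0.77), ([202.0, 170.0, 220.0, 196.0], 0.76), ([239.0, 163.0, 255.0, 187.0], 0.6)]
frame [([221.0, 202.0, 257.0, 216.0], 0.52)]
rack [([261.0, 217.0, 347.0, 269.0], 0.63)]
pointer [([270.0, 219.0, 282.0, 237.0], 0.78)]
```

View pics/top0.png

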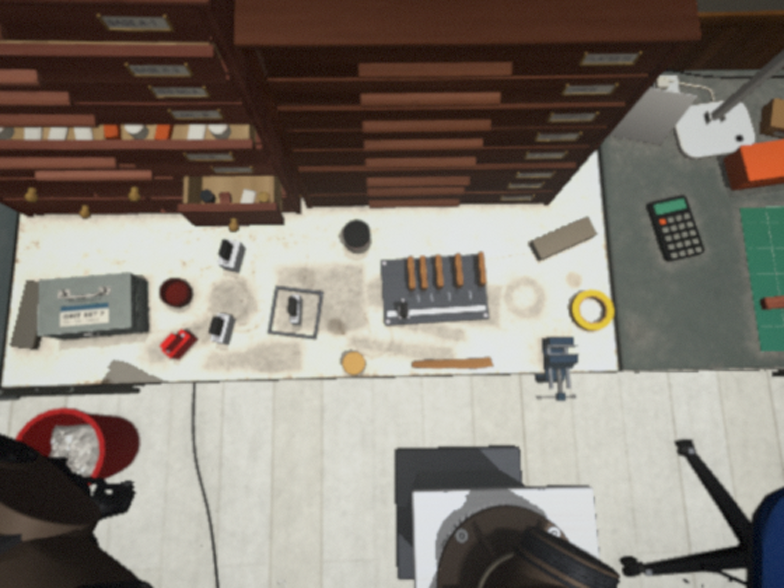

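View pics/side0.png

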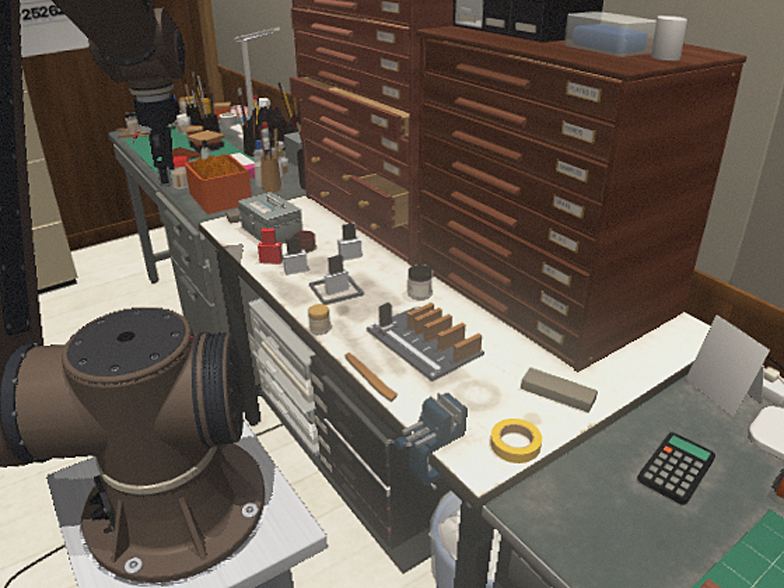

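The top view (784-px-wide picture) shows what could be taken for the plate: the frame plate at (294,308), the loose plates at (221,328) and (230,252), and the red look-alike at (179,344). I choose the one inside the frame. The rack is at (435,290), narrow slot on the left (+y), with the pointer at (402,310).

Run:
```python
from h import *
im=manip.get_image("top");save(im,"crop1.png",(185,170,355,245),4.7)
np.save
# wood walls: colour segmentation in rack region
p=im["pixels"].astype(int);R,G,B=p[:,:,0],p[:,:,1],p[:,:,2]
m=((R-B>50)&(R>90)).astype(np.uint8);m[:175]=0;m[210:]=0;m[:,:285]=0;m[:,352:]=0
n,l,s,c=cv2.connectedComponentsWithStats(m)
for i in range(1,n):
    if s[i][4]>15:
        pts=np.argwhere(l==i)[:,::-1];r=cv2.minAreaRect(pts.astype(np.float32));print(s[i],c[i].round(1),r, back(im,[c[i]],0.043).round(4))
# tongue/ frame
for lab in("plate_a","frame","pointer"):
    for k in manip.masks_of(lab,"top"):
        u=np.argwhere(k["mask"])[:,::-1].mean(0);print(lab,u.round(1),back(im,[u],0.0).round(4),back(im,[u],.082).round(4))
```

```text
[342 180   5  23  80] [343.9 191.2] ((343.8515319824219, 191.0148468017578), (22.089824676513672, 3.681637763977051), 84.2894058227539) [[0.538  0.0231 0.043 ]]
[291 183   6  23  95] [293.4 194.5] ((293.3500061035156, 194.05001831054688), (22.088592529296875, 4.2183074951171875), 85.60128784179688) [[0.5317 0.152  0.043 ]]
[300 183   5  23  92] [302. 194.] ((302.0, 194.0), (22.0, 4.0), 90.0) [[0.5326 0.1301 0.043 ]]
[311 182   6  23  95] [313.3 193.2] ((313.3197021484375, 193.01638793945312), (22.181255340576172, 4.2551798820495605), 84.80557250976562) [[0.5341 0.1012 0.043 ]]
[325 182   6  22  90] [327.4 192.5] ((327.40985107421875, 192.50819396972656), (21.18536376953125, 4.16464376449585), 84.80557250976562) [[0.5353 0.0653 0.043 ]]
plate_a [126.9 245.9] [[0.4154 0.5768 0.    ]] [[0.4068 0.5471 0.082 ]]
plate_a [211.2 220.8] [[0.4755 0.365  0.    ]] [[0.4621 0.3523 0.082 ]]
plate_a [164.8 181.9] [[0.5817 0.4872 0.    ]] [[0.5597 0.4647 0.082 ]]
plate_a [157.9 234.5] [[0.4428 0.5003 0.    ]] [[0.4319 0.4767 0.082 ]]
frame [210.8 223.5] [[0.4683 0.3661 0.    ]] [[0.4554 0.3533 0.082 ]]
pointer [288.4 221.2] [[0.4702 0.1645 0.    ]] [[0.4572 0.168  0.082 ]]
```

View pics/crop1.png

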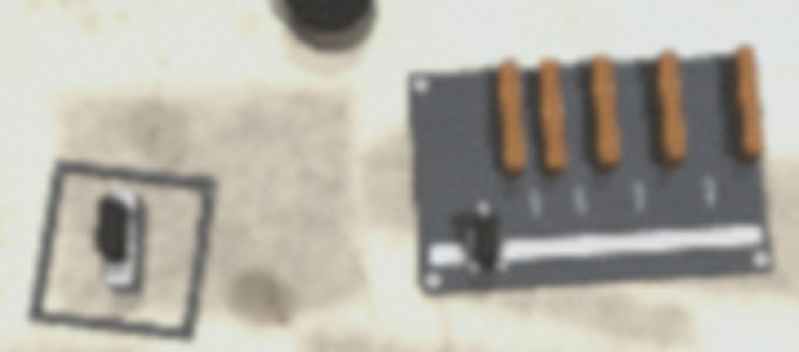

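The crop shows the aluminium plate inside the square frame at crop (120,240), black tongue at (112,228); the frame and plate are turned about -6°. The rack walls are clear, with the pointer at (485,238) parked left of slot 1.

```bash
cat >> h.py <<'E'
from scipy.spatial.transform import Rotation as Ro
def go(x,y,z,ang,o=None):
    "units for carry_out to TCP x,y,z with closing-axis angle ang (deg, world)"
    o=o or manip.get_obs(); q=o["tool_rot"]; R=Ro.from_quat([q[1],q[2],q[3],q[0]]).as_matrix()
    d=R.T@(np.array([x,y,z])-o["ee_pos"])/.03
    cur=np.degrees(np.arctan2(R[1,1],R[0,1])); a=(ang-cur+90)%180-90
    print("t",o["time_s"],"pos",np.round(o["ee_pos"],4),"ang",cur.round(2),"F",np.round(o["force"],1),"w",round(o["grip_width"],4),"-> tx,ty,tz",d.round(3),"roll",round(-a/6,3))
E
python3 - <<'E'
from h import *
im=manip.get_image("top")
p=im["pixels"].astype(int).sum(2)
m=(p<200).astype(np.uint8);m[:208]=0;m[236:]=0;m[:,:202]=0;m[:,222:]=0
n,l,s,c=cv2.connectedComponentsWithStats(m)
for i in range(1,n):
    if s[i][4]>8: print(s[i],c[i],cv2.minAreaRect(np.argwhere(l==i)[:,::-1].astype(np.float32)),back(im,[c[i]],.082),back(im,[c[i]],.07))
go(.462,.355,.2,83.7)
E
```

```text
[207 213   5  12  47] [208.59574468 218.4893617 ] ((209.0, 218.5), (11.0, 4.0), 90.0) [[0.46773446 0.35864653 0.082     ]] [[0.46977722 0.36058493 0.07      ]]
t 0.75 pos [0.2206 0.5848 0.2504] ang 69.33 F [ 0.9 -0.5  0.6] w 0.0853 -> tx,ty,tz [-10.232  -4.326   1.678] roll -2.395
```

carry_out([
  {"tx":-10.35,"ty":-4.17,"tz":1.0,"roll":-2.4,"hand":0},
  {"tx":-10.35,"ty":-4.17,"tz":1.0,"roll":-2.4,"hand":0},
  {"tx":-10.35,"ty":-4.17,"tz":1.0,"roll":-2.4,"hand":0},
  {"tx":-10.35,"ty":-4.17,"tz":1.0,"roll":-2.4,"hand":0},
  {"tx":-10.35,"ty":-4.17,"tz":1.0,"roll":-2.4,"hand":0},
])

```text
time_s: 1.17
ee_pos: [0.3717, 0.4454, 0.232]
tool_rot: [0.0, 0.054, 0.999, 0.0]
force: [0.0, 0.7, 0.2]
grip_width: 0.0852
grasp_force: 0.0
```

```bash
python3 -c "
from h import *
go(.467,.358,.2,83.7)"
```

```text
t 1.1667 pos [0.3717 0.4454 0.232 ] ang 83.77 F [0.  0.7 0.2] w 0.0852 -> tx,ty,tz [-3.473 -2.552  1.068] roll 0.011
```

carry_out([
  {"tx":-3.47,"ty":-2.55,"tz":1.07,"hand":0},
  {"tx":-3.47,"ty":-2.55,"tz":1.07,"hand":0},
  {"tx":-3.47,"ty":-2.55,"tz":1.07,"hand":0},
  {"tx":-3.47,"ty":-2.55,"tz":1.07,"hand":0},
  {"tx":-3.47,"ty":-2.55,"tz":1.07,"hand":0},
])

```text
$.rows[0]: bad value
```

Run:
```python
from h import *
im=manip.get_image("wrist");save(im,"w1.png",s=1.4)
go(.467,.358,.068,83.7)
K,d,r,t=cam(im);print((-cv2.Rodrigues(r)[0].T@t.ravel()).round(3))
# predicted tongue top corners
print((proj(im,[[.467,.358,.082],[.467,.358,.0]])*1.4).round())
```

```text
t 1.2167 pos [0.3763 0.4413 0.2313] ang 83.56 F [ 5.9 -2.9 -0.5] w 0.0853 -> tx,ty,tz [-3.309 -2.412  5.449] roll -0.023
[0.293 0.452 0.355]
[[295. 410.]
 [314. 359.]]
```

View pics/w1.png

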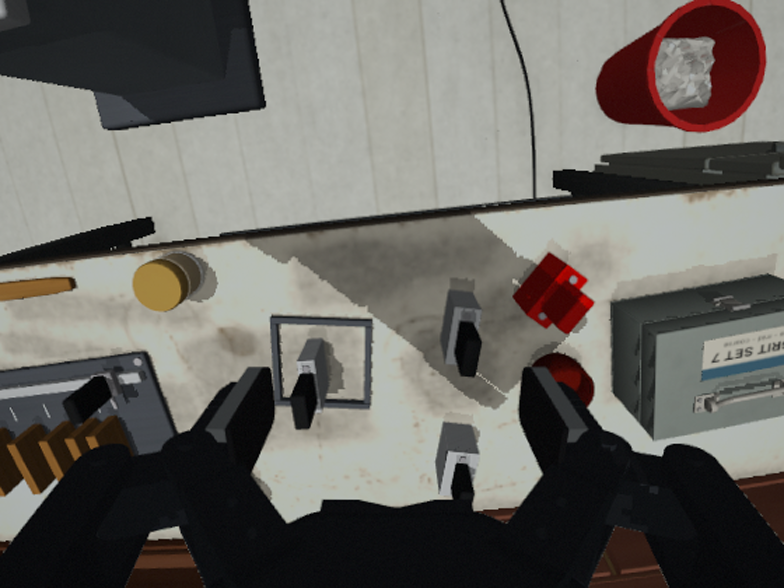

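Wrist view: the frame plate sits at (308,385) inside the frame, with its tongue at (303,400); the other two plates are at (462,335) and (458,465), and the red look-alike at (555,290). The call was refused because `roll` was missing; resending with it.

carry_out([
  {"tx":-3.3,"ty":-2.4,"tz":1.2,"roll":0,"hand":0},
  {"tx":-3.3,"ty":-2.4,"tz":1.2,"roll":0,"hand":0},
  {"tx":-3.3,"ty":-2.4,"tz":1.2,"roll":0,"hand":0},
  {"tx":-3.3,"ty":-2.4,"tz":1.2,"roll":0,"hand":0},
  {"tx":-3.3,"ty":-2.4,"tz":1.2,"roll":0,"hand":0},
])

```text
time_s: 1.63
ee_pos: [0.4625, 0.3628, 0.1953]
tool_rot: [-0.0, 0.056, 0.998, -0.0]
force: [-1.1, -0.2, 0.0]
grip_width: 0.0854
grasp_force: 0.0
```

Run:
```python
from h import *
im=manip.get_image("wrist");save(im,"w2.png",s=1.4)
go(.467,.358,.068,83.7)
c,s=np.cos(np.radians(-6)),np.sin(np.radians(-6))
P=[[.467+c*a-s*b,.358+s*a+c*b,.082] for a,b in((.015,.006),(.015,-.006),(-.015,-.006),(-.015,.006))]
print((proj(im,P)*1.4).round())
```

```text
t 1.6833 pos [0.4616 0.3639 0.1959] ang 83.62 F [-0.5  0.2  0.5] w 0.0853 -> tx,ty,tz [-0.203 -0.177  4.262] roll -0.014
[[401. 325.]
 [381. 325.]
 [380. 277.]
 [401. 277.]]
```

View pics/w2.png

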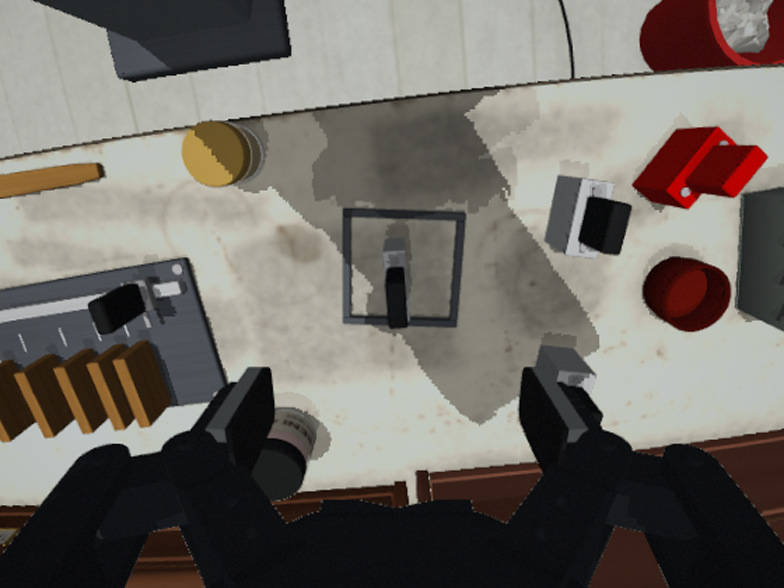

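The frame plate's tongue top is at about (397,300), i.e. world about (0.467, 0.361). It is clear of its neighbours, so I descend.

carry_out([
  {"tx":-0.18,"ty":-0.08,"tz":1.3,"roll":0,"hand":0},
  {"tx":-0.18,"ty":-0.08,"tz":2.6,"roll":0,"hand":0},
  {"tx":-0.18,"ty":-0.08,"tz":3.7,"roll":0,"hand":100},
  {"tx":-0.18,"ty":-0.08,"tz":4.23,"roll":0,"hand":140},
  {"tx":-0.18,"ty":-0.08,"tz":4.23,"roll":0,"hand":255},
])

```text
time_s: 2.1
ee_pos: [0.4641, 0.3619, 0.0662]
tool_rot: [-0.002, 0.054, 0.999, -0.001]
force: [-0.3, 0.2, 0.5]
grip_width: 0.0518
grasp_force: 0.0
```

carry_out([
  {"tx":0,"ty":0,"tz":0,"roll":0,"hand":255},
  {"tx":0,"ty":0,"tz":0,"roll":0,"hand":255},
  {"tx":0,"ty":0,"tz":0,"roll":0,"hand":255},
  {"tx":0,"ty":0,"tz":0,"roll":0,"hand":255},
  {"tx":0,"ty":0,"tz":0,"roll":0,"hand":255},
])

```text
time_s: 2.52
ee_pos: [0.4669, 0.3623, 0.0711]
tool_rot: [0.001, 0.055, 0.998, 0.001]
force: [-2.7, 2.9, 7.3]
grip_width: 0.0111
grasp_force: 59.5
```

Run:
```python
from h import *
go(.467,.361,.20,83.7)
```

```text
t 2.5167 pos [0.4669 0.3623 0.0711] ang 83.72 F [-2.7  2.9  7.3] w 0.0111 -> tx,ty,tz [-0.02  -0.03  -4.296] roll 0.004
```

carry_out([
  {"tx":0,"ty":0,"tz":-1.0,"roll":0,"hand":255},
  {"tx":0,"ty":0,"tz":-2.2,"roll":0,"hand":255},
  {"tx":0,"ty":0,"tz":-3.4,"roll":0,"hand":255},
  {"tx":0,"ty":0,"tz":-4.0,"roll":0,"hand":255},
  {"tx":0,"ty":0,"tz":-4.0,"roll":0,"hand":255},
])

```text
time_s: 2.93
ee_pos: [0.4675, 0.3622, 0.1944]
tool_rot: [0.003, 0.055, 0.998, 0.002]
force: [0.4, 0.6, -1.7]
grip_width: 0.011
grasp_force: 59.2
```

Run:
```python
from h import *
A=np.array([[.5317,.152],[.5326,.1301],[.5341,.1012],[.5353,.0653],[.538,.0231]]);b=np.array([65,43,14,-22,-65])/1000
px=np.polyfit(b,A[:,0],1);py=np.polyfit(b,A[:,1],1);print(px,py,np.degrees(np.arctan2(-px[0],py[0])))
go(.532,.142,.19,92.7)
im=manip.get_image("wrist");save(im,"w3.png")
```

```text
[-0.04740078  0.53467181] [0.99227688 0.08739406] 2.734923945063546
t 2.9333 pos [0.4675 0.3622 0.1944] ang 83.73 F [ 0.4  0.6 -1.7] w 0.011 -> tx,ty,tz [-2.938 -7.063  0.131] roll -1.495
```

carry_out([
  {"tx":-2.94,"ty":-7.06,"tz":0.1,"roll":-1.5,"hand":255},
  {"tx":-2.94,"ty":-7.06,"tz":0.1,"roll":-1.5,"hand":255},
  {"tx":-2.94,"ty":-7.06,"tz":0.1,"roll":-1.5,"hand":255},
  {"tx":-2.94,"ty":-7.06,"tz":0.1,"roll":-1.5,"hand":255},
  {"tx":-2.94,"ty":-7.06,"tz":0.1,"roll":-1.5,"hand":255},
])

```text
time_s: 3.4
ee_pos: [0.5238, 0.162, 0.1853]
tool_rot: [-0.001, -0.024, 1.0, -0.0]
force: [1.5, -0.3, -2.2]
grip_width: 0.0112
grasp_force: 59.3
```

carry_out([
  {"tx":-0.3,"ty":-0.8,"tz":0,"roll":0,"hand":255},
  {"tx":-0.3,"ty":-0.8,"tz":0,"roll":0,"hand":255},
  {"tx":-0.3,"ty":-0.8,"tz":0,"roll":0,"hand":255},
  {"tx":-0.3,"ty":-0.8,"tz":0,"roll":0,"hand":255},
  {"tx":-0.3,"ty":-0.8,"tz":0,"roll":0,"hand":255},
])

```text
time_s: 3.82
ee_pos: [0.5338, 0.1412, 0.1859]
tool_rot: [-0.001, -0.024, 1.0, 0.0]
force: [-0.2, 0.6, -1.1]
grip_width: 0.0113
grasp_force: 59.4
```

Run:
```python
from h import *
go(.532,.142,.19,92.7)
im=manip.get_image("wrist")
import math
th=math.radians(2.73);O=np.array([.5347,.0874])
def W(x,y,z): return [O[0]+math.cos(th)*x-math.sin(th)*y,O[1]+math.sin(th)*x+math.cos(th)*y,z]
big=cv2.resize(im["pixels"][:,:,::-1],None,fx=1.4,fy=1.4)
for y in(65,43,14,-22,-65):
    P=[W(a,(y+b)/1000,.043) for a,b in((-.03,-5),(-.03,5),(.03,5),(.03,-5))]
    cv2.polylines(big,[np.round(proj(im,P)*1.4).astype(int)],True,(0,255,0),1)
cv2.imwrite("pics/w4.png",big)
```

```text
t 3.8167 pos [0.5338 0.1412 0.1859] ang 92.79 F [-0.2  0.6 -1.1] w 0.0113 -> tx,ty,tz [ 0.059  0.028 -0.136] roll 0.015
```

View pics/w4.png

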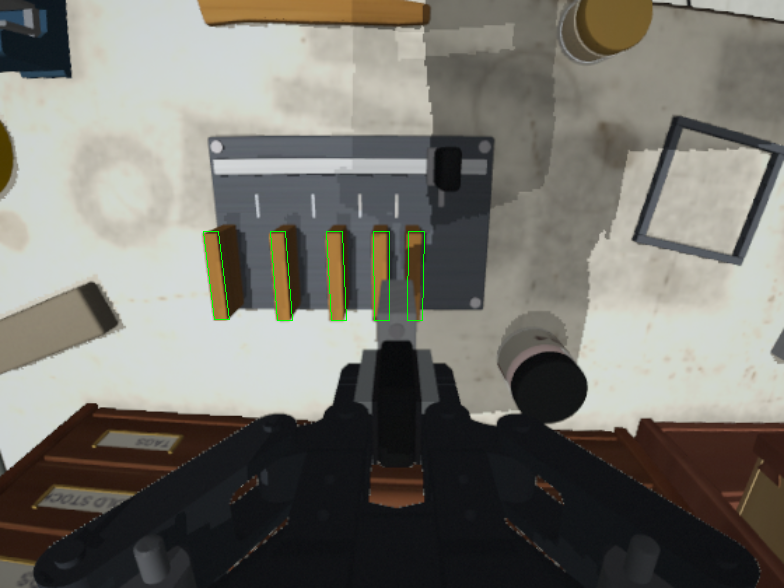

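The overlay of the estimated wall tops falls on the real ones (columns 217, 283, 337, 381, 415; rows 231-320), and the plate hangs at (397,310) aligned over slot 1. Lowering onto slot 1.

carry_out([
  {"tx":0.05,"ty":0.02,"tz":1.0,"roll":0,"hand":255},
  {"tx":0.05,"ty":0.02,"tz":1.9,"roll":0,"hand":255},
  {"tx":0.05,"ty":0.02,"tz":2.2,"roll":0,"hand":255},
  {"tx":0.05,"ty":0.02,"tz":2.35,"roll":0,"hand":255},
  {"tx":0.05,"ty":0.02,"tz":2.45,"roll":0,"hand":255},
])

```text
time_s: 4.28
ee_pos: [0.5326, 0.1415, 0.1139]
tool_rot: [-0.0, -0.024, 1.0, 0.0]
force: [-13.8, -1.4, 39.9]
grip_width: 0.0107
grasp_force: 65.7
```

carry_out([
  {"tx":0,"ty":0,"tz":0.05,"roll":0,"hand":255},
  {"tx":0,"ty":0,"tz":0.1,"roll":0,"hand":255},
  {"tx":0,"ty":0,"tz":0.1,"roll":0,"hand":255},
  {"tx":0,"ty":0,"tz":0.1,"roll":0,"hand":255},
  {"tx":0,"ty":0,"tz":0.1,"roll":0,"hand":255},
])

```text
time_s: 4.7
ee_pos: [0.5327, 0.1414, 0.1138]
tool_rot: [0.001, -0.024, 1.0, 0.0]
force: [-12.6, -2.1, 33.8]
grip_width: 0.0111
grasp_force: 64.9
```

```bash
python3 -c "
from h import *
go(.5321,.1413,.112,92.73)"
```

```text
t 4.7 pos [0.5327 0.1414 0.1138] ang 92.77 F [-12.6  -2.1  33.8] w 0.0111 -> tx,ty,tz [ 0.02  -0.003  0.061] roll 0.007
```

Slot 1 refuses it: 34 N at TCP z 0.114. Next is slot 2.

carry_out([
  {"tx":0,"ty":0,"tz":-0.8,"roll":0,"hand":255},
  {"tx":0,"ty":-0.2,"tz":-1,"roll":0,"hand":255},
  {"tx":0,"ty":-0.85,"tz":-1,"roll":0,"hand":255},
  {"tx":0,"ty":-0.85,"tz":-1,"roll":0,"hand":255},
  {"tx":0,"ty":-0.85,"tz":-0.8,"roll":0,"hand":255},
])

```text
time_s: 5.12
ee_pos: [0.5349, 0.115, 0.1352]
tool_rot: [0.002, -0.023, 1.0, 0.0]
force: [0.3, 0.4, -1.9]
grip_width: 0.0115
grasp_force: 59.5
```

```bash
python3 -c "
from h import *
go(.5333,.1159,.110,92.73)"
```

```text
t 5.1167 pos [0.5349 0.115  0.1352] ang 92.67 F [ 0.3  0.4 -1.9] w 0.0115 -> tx,ty,tz [0.054 0.032 0.84 ] roll -0.011
```

carry_out([
  {"tx":0.03,"ty":0.02,"tz":0.3,"roll":0,"hand":255},
  {"tx":0.03,"ty":0.02,"tz":0.6,"roll":0,"hand":255},
  {"tx":0.03,"ty":0.02,"tz":0.75,"roll":0,"hand":255},
  {"tx":0.03,"ty":0.02,"tz":0.85,"roll":0,"hand":255},
  {"tx":0.03,"ty":0.02,"tz":0.85,"roll":0,"hand":255},
])

```text
time_s: 5.53
ee_pos: [0.5328, 0.1162, 0.1073]
tool_rot: [-0.001, -0.024, 1.0, -0.0]
force: [-0.0, -0.0, -2.6]
grip_width: 0.0109
grasp_force: 59.5
```

```bash
python3 -c "
from h import *
go(.5333,.1159,.110,92.73)"
```

```text
t 5.5333 pos [0.5328 0.1162 0.1073] ang 92.75 F [-0.  -0.  -2.6] w 0.0109 -> tx,ty,tz [-0.015 -0.012 -0.09 ] roll 0.004
```

It enters slot 2: z is 6 mm below the wall contact height with no force. Continue to the floor.

carry_out([
  {"tx":0,"ty":0,"tz":0.3,"roll":0,"hand":255},
  {"tx":0,"ty":0,"tz":0.6,"roll":0,"hand":255},
  {"tx":0,"ty":0,"tz":0.85,"roll":0,"hand":255},
  {"tx":0,"ty":0,"tz":1.0,"roll":0,"hand":255},
  {"tx":0,"ty":0,"tz":1.05,"roll":0,"hand":255},
])

```text
time_s: 5.95
ee_pos: [0.5328, 0.1161, 0.0789]
tool_rot: [0.0, -0.024, 1.0, 0.0]
force: [-17.1, -1.2, 58.5]
grip_width: 0.0111
grasp_force: 68.4
```

```bash
python3 -c "
from h import *
go(.5333,.1159,.078,92.73)"
```

```text
t 5.95 pos [0.5328 0.1161 0.0789] ang 92.74 F [-17.1  -1.2  58.5] w 0.0111 -> tx,ty,tz [-0.016 -0.006  0.03 ] roll 0.001
```

carry_out([
  {"tx":0,"ty":0,"tz":-0.1,"roll":0,"hand":255},
  {"tx":0,"ty":0,"tz":-0.1,"roll":0,"hand":130},
  {"tx":0,"ty":0,"tz":-0.1,"roll":0,"hand":130},
  {"tx":0,"ty":0,"tz":-0.1,"roll":0,"hand":130},
  {"tx":0,"ty":0,"tz":-0.1,"roll":0,"hand":130},
])

```text
time_s: 6.37
ee_pos: [0.5331, 0.116, 0.0795]
tool_rot: [-0.0, -0.024, 1.0, 0.0]
force: [0.4, -0.5, 0.7]
grip_width: 0.0416
grasp_force: 0.0
```

carry_out([
  {"tx":0,"ty":0,"tz":-0.6,"roll":0,"hand":130},
  {"tx":0,"ty":0,"tz":-1.6,"roll":0,"hand":130},
  {"tx":0,"ty":0,"tz":-2.8,"roll":0,"hand":130},
  {"tx":0,"ty":0,"tz":-3.4,"roll":0,"hand":130},
  {"tx":0,"ty":0,"tz":-3.4,"roll":0,"hand":130},
])

```text
time_s: 6.78
ee_pos: [0.5345, 0.1162, 0.1855]
tool_rot: [0.003, -0.024, 1.0, 0.0]
force: [0.1, 0.5, -0.0]
grip_width: 0.042
grasp_force: 0.0
```

```bash
cat >> h.py <<'E'
th=np.radians(2.73);O=np.array([.5347,.0874])
def W(x,y,z): return [O[0]+np.cos(th)*x-np.sin(th)*y,O[1]+np.sin(th)*x+np.cos(th)*y,z]
E
python3 - <<'E'
from h import *
im=manip.get_image("wrist");big=cv2.resize(im["pixels"][:,:,::-1],None,fx=1.4,fy=1.4)
def box(x,y,hx,hy,z,c):
    P=[W(x+a,y+b,z) for a,b in((-hx,-hy),(-hx,hy),(hx,hy),(hx,-hy))]
    cv2.polylines(big,[np.round(proj(im,P)*1.4).astype(int)],True,c,1)
for y in(.065,.043,.014): box(0,y,.03,.005,.043,(0,255,0))
box(0,.0285,.025,.0075,.053,(255,0,255)); box(0,.0285,.015,.006,.09,(0,0,255))
box(-.07,.105,.012,.006,.068,(0,255,255))
cv2.imwrite("pics/w5.png",big)
t=W(-.07,.105,.053);print(t);go(*t,92.73)
E
```

```text
[np.float64(0.4597783513958554), np.float64(0.1889467703594609), 0.053]
t 6.8333 pos [0.5338 0.1161 0.1834] ang 92.73 F [-0.   0.4  0.5] w 0.0419 -> tx,ty,tz [2.363 2.543 4.339] roll -0.0
```

View pics/w5.png

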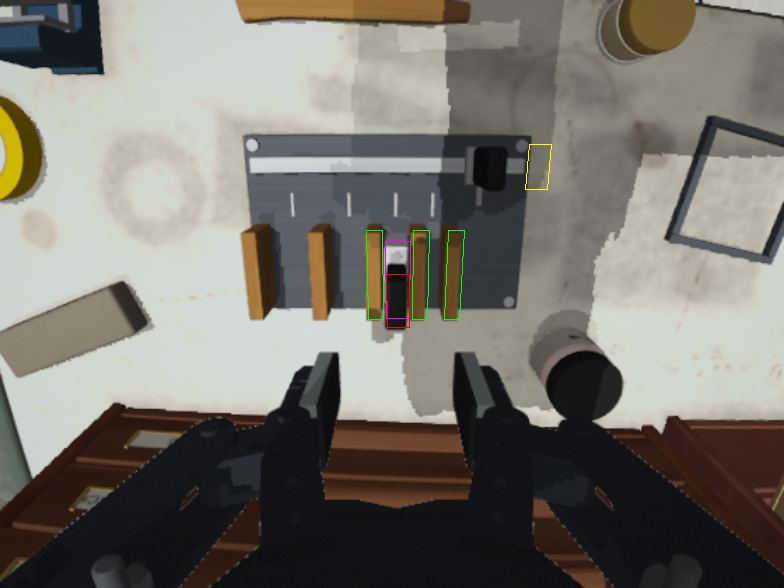

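The plate stands in slot 2: the predicted tongue (red) and block (magenta) boxes at (397,295) match it. The pointer fin is at (490,170), not at its assumed parked spot (540,167), so I measure it.

Run:
```python
from h import *
im=manip.get_image("wrist");g=im["pixels"].astype(int).sum(2)
m=(g<110).astype(np.uint8);m[:100]=0;m[140:]=0;m[:,:333]=0;m[:,368:]=0
ys,xs=np.nonzero(m);print(xs.min(),xs.max(),ys.min(),ys.max(),len(xs))
for r in range(ys.min(),ys.max()+1,4): print(r,xs[ys==r].min(),xs[ys==r].max())
def rk(p): d=np.array(p)[:2]-O; return [np.cos(th)*d[0]+np.sin(th)*d[1],-np.sin(th)*d[0]+np.cos(th)*d[1]]
best=None
from scipy.ndimage import binary_fill_holes
for y in np.arange(.07,.1,.0005):
  for x in (-.072,-.07,-.068):
    P=[W(x+a,y+b,z) for a in(-.012,.012) for b in(-.006,.006) for z in(.024,.068)]
    h=cv2.convexHull(np.round(proj(im,P)*8).astype(np.int32))
    t=np.zeros((420*1,560),np.uint8);cv2.fillConvexPoly(t,h,1,shift=3)
    s=(t&m).sum()/(t|m).sum()
    if best is None or s>best[0]: best=(s,x,y)
print(best)
t=W(-.07,best[2],.054);print(t);go(*t,92.73)
```

```text
338 363 106 138 739
106 342 360
110 339 363
114 339 362
118 339 361
122 338 361
126 338 362
130 338 361
134 343 361
138 349 357
(np.float64(0.8382687927107062), -0.068, np.float64(0.08300000000000002))
[np.float64(0.460826199554223), np.float64(0.1669717387499955), 0.054]
t 6.8833 pos [0.5331 0.116  0.1819] ang 92.73 F [-0.  -0.3 -1.4] w 0.0419 -> tx,ty,tz [2.329 1.812 4.262] roll -0.0
```

carry_out([
  {"tx":1.3,"ty":1.0,"tz":0,"roll":0,"hand":130},
  {"tx":2.33,"ty":1.81,"tz":0.3,"roll":0,"hand":130},
  {"tx":2.33,"ty":1.81,"tz":1.0,"roll":0,"hand":130},
  {"tx":2.33,"ty":1.81,"tz":2.0,"roll":0,"hand":130},
  {"tx":2.33,"ty":1.81,"tz":2.0,"roll":0,"hand":130},
])

```text
time_s: 7.3
ee_pos: [0.458, 0.1668, 0.1173]
tool_rot: [-0.004, -0.024, 1.0, -0.001]
force: [-0.3, 0.1, -0.7]
grip_width: 0.042
grasp_force: 0.0
```

```bash
python3 -c "
from h import *
go(.4608,.167,.055,92.73)"
```

```text
t 7.3 pos [0.458  0.1668 0.1173] ang 92.79 F [-0.3  0.1 -0.7] w 0.042 -> tx,ty,tz [-0.109  0.004  2.077] roll 0.009
```

carry_out([
  {"tx":-0.03,"ty":0,"tz":1.0,"roll":0,"hand":130},
  {"tx":-0.03,"ty":0,"tz":1.8,"roll":0,"hand":130},
  {"tx":-0.03,"ty":0,"tz":2.15,"roll":0,"hand":130},
  {"tx":-0.03,"ty":0,"tz":2.15,"roll":0,"hand":180},
  {"tx":-0.03,"ty":0,"tz":2.15,"roll":0,"hand":255},
])

```text
time_s: 7.72
ee_pos: [0.4616, 0.1667, 0.0572]
tool_rot: [-0.001, -0.024, 1.0, -0.0]
force: [-0.2, -0.7, -0.3]
grip_width: 0.0186
grasp_force: 0.0
```

carry_out([
  {"tx":0,"ty":0,"tz":0,"roll":0,"hand":255},
  {"tx":0,"ty":0,"tz":0,"roll":0,"hand":255},
  {"tx":0,"ty":0,"tz":0,"roll":0,"hand":255},
  {"tx":0,"ty":0,"tz":0,"roll":0,"hand":255},
  {"tx":0,"ty":0,"tz":0,"roll":0,"hand":255},
])

```text
time_s: 8.13
ee_pos: [0.4619, 0.167, 0.058]
tool_rot: [0.0, -0.024, 1.0, 0.0]
force: [0.5, -1.3, -2.0]
grip_width: 0.0109
grasp_force: 60.5
```

```bash
python3 -c "
from h import *
t=W(-.07,.0285,.055);go(*t,92.73)"
```

```text
t 8.1333 pos [0.4619 0.167  0.058 ] ang 92.72 F [ 0.5 -1.3 -2. ] w 0.0109 -> tx,ty,tz [ 0.035 -1.814  0.098] roll -0.001
```

carry_out([
  {"tx":0,"ty":-0.4,"tz":0,"roll":0,"hand":255},
  {"tx":0,"ty":-0.9,"tz":0,"roll":0,"hand":255},
  {"tx":0,"ty":-1.4,"tz":0,"roll":0,"hand":255},
  {"tx":0,"ty":-1.81,"tz":0,"roll":0,"hand":255},
  {"tx":0,"ty":-1.81,"tz":0,"roll":0,"hand":255},
])

```text
time_s: 8.55
ee_pos: [0.4644, 0.1108, 0.0579]
tool_rot: [0.0, -0.023, 1.0, 0.0]
force: [-0.1, -1.6, 4.5]
grip_width: 0.0108
grasp_force: 61.5
```

carry_out([
  {"tx":0,"ty":0,"tz":0,"roll":0,"hand":255},
  {"tx":0,"ty":0,"tz":0,"roll":0,"hand":255},
  {"tx":0,"ty":0,"tz":0,"roll":0,"hand":255},
  {"tx":0,"ty":0,"tz":0,"roll":0,"hand":255},
  {"tx":0,"ty":0,"tz":0,"roll":0,"hand":255},
])

```text
time_s: 8.97
ee_pos: [0.4643, 0.1132, 0.0579]
tool_rot: [0.0, -0.024, 1.0, 0.0]
force: [-1.4, -2.5, 6.3]
grip_width: 0.0108
grasp_force: 62.0
```

```bash
python3 -c "
from h import *
t=W(-.07,.0285,.055);go(*t,92.73)"
```

```text
t 8.9667 pos [0.4643 0.1132 0.0579] ang 92.75 F [-1.4 -2.5  6.3] w 0.0108 -> tx,ty,tz [ 0.03  -0.02   0.097] roll 0.004
```

Open and lift, then check in the picture.

carry_out([
  {"tx":0,"ty":-0.02,"tz":0,"roll":0,"hand":255},
  {"tx":0,"ty":-0.02,"tz":0,"roll":0,"hand":150},
  {"tx":0,"ty":-0.02,"tz":0,"roll":0,"hand":150},
  {"tx":0,"ty":-0.02,"tz":0,"roll":0,"hand":150},
  {"tx":0,"ty":-0.02,"tz":0,"roll":0,"hand":150},
])

```text
time_s: 9.38
ee_pos: [0.4642, 0.1123, 0.0574]
tool_rot: [0.0, -0.024, 1.0, 0.0]
force: [-0.5, -0.2, 0.3]
grip_width: 0.0353
grasp_force: 0.0
```

carry_out([
  {"tx":0,"ty":0,"tz":-1.0,"roll":0,"hand":150},
  {"tx":0,"ty":0,"tz":-2.2,"roll":0,"hand":150},
  {"tx":0,"ty":0,"tz":-3.4,"roll":0,"hand":150},
  {"tx":-2.0,"ty":0,"tz":-4.6,"roll":0,"hand":150},
  {"tx":-2.0,"ty":0,"tz":-4.6,"roll":0,"hand":150},
])

```text
time_s: 9.8
ee_pos: [0.526, 0.1152, 0.199]
tool_rot: [0.002, -0.024, 1.0, 0.0]
force: [-0.2, -1.0, -0.4]
grip_width: 0.0351
grasp_force: 0.0
```

carry_out([
  {"tx":-0.3,"ty":0,"tz":0,"roll":0,"hand":150},
  {"tx":-0.3,"ty":0,"tz":0,"roll":0,"hand":150},
  {"tx":-0.3,"ty":0,"tz":0,"roll":0,"hand":150},
  {"tx":-0.3,"ty":0,"tz":0,"roll":0,"hand":150},
  {"tx":-0.3,"ty":0,"tz":0,"roll":0,"hand":150},
])

```text
time_s: 10.22
ee_pos: [0.5318, 0.1154, 0.1944]
tool_rot: [-0.001, -0.024, 1.0, -0.0]
force: [-0.0, -1.1, -0.4]
grip_width: 0.0353
grasp_force: 0.0
```

Run:
```python
from h import *
go(*W(0,.0285,.19),92.73)
im=manip.get_image("wrist");a=proj(im,[W(-.02,.0285,.03)])[0];s=4
x0,y0=int(a[0])-100,int(a[1])-75
big=cv2.resize(im["pixels"][y0:y0+150,x0:x0+200,::-1],None,fx=s,fy=s,interpolation=cv2.INTER_CUBIC)
def pl(P,c): cv2.polylines(big,[np.round((proj(im,P)-[x0,y0]+.5)*s).astype(int)],True,c,1)
def box(x,y,hx,hy,z,c): pl([W(x+a,y+b,z) for a,b in((-hx,-hy),(-hx,hy),(hx,hy),(hx,-hy))],c)
for y in(.065,.043,.014,-.022): box(0,y,.03,.005,.043,(0,255,0))
box(0,.0285,.015,.006,.09,(0,0,255));box(0,.0285,.025,.0075,.053,(255,0,255)); box(-.07,.0285,.012,.006,.068,(0,255,255))
cv2.imwrite("pics/w6.png",big)
```

```text
t 10.2167 pos [0.5318 0.1154 0.1944] ang 92.74 F [-0.  -1.1 -0.4] w 0.0353 -> tx,ty,tz [-0.051  0.014  0.146] roll 0.001
```

View pics/w6.png

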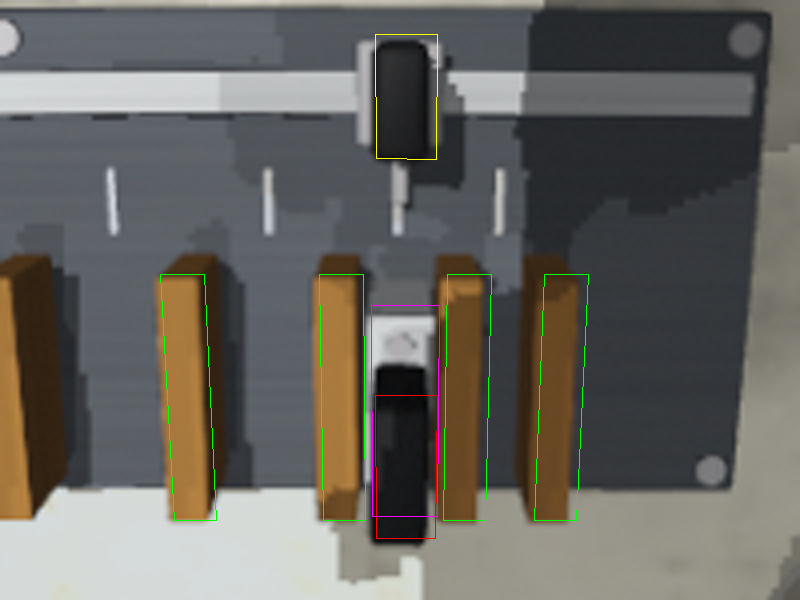

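The crop shows the pointer tip at (401,185) lined up with the slot-2 mark at (398,215). The plate stands in slot 2 between the walls at columns 340 and 462, about mid-length, and the gripper is clear.

```bash
python3 -c "
from workcell import manip
print(manip.job_done())"
```

```text
the job is handed in; nothing more can be done
None
```

I handed the job in at about 10 s of the 61 s limit, with no verdict returned: the frame plate was refused by slot 1, then went fully home in slot 2 about mid-length, and the pointer is on slot 2 to within about 1 mm.

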